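# Park the loaded tool tote in its bay and drop the keeper bar

### The job

Put the loaded wooden tool tote away: push it low down near its base so that it slides along the bench without tipping, in between the two metal rails of its bay, until it sits straight and fully home against the rubber buffers. Then push the upright steel keeper bar over and down until it lies level across the bay's mouth, fully down in its fork, so that hammering cannot walk the tote out. Only push with the fingers: do not grasp or lift anything, keep the mandrel, oil bottle and mouthpiece standing in the tote, and leave the other things on the bench where they are.

Things in the scene. Friction and masses are not known exactly. Their poses are not given: they have to be found in the camera images.
- tote: pine tool tote, 66 mm deep (x), 140 mm wide (y); side walls up to z = 62 mm; two end boards (y = +-66 mm) narrow above that to 34 mm deep at z = 95 mm and carry a dowel handle along y at z = 180 mm (top 197 mm). Origin: centre of its underside, z up; +x points roughly the way it must be pushed, into the bay.
- tote_push (a point): on the tote's flat face to push (x = -33 mm, 140 mm wide), at its middle, 20 mm above the bench. The full tote weighs about 1 kg (varies), friction on the bench is about 0.5 to 0.7: pushed less than about 45 mm above the bench it slides, pushed above about 60 mm it tips.
- bay: fixed parking bay of aluminium angle by the bench's far edge. Origin: point on the bench where the tote's origin is when fully home; +x: the way the tote goes in (tote's x and y then lie along the bay's); +y: to the bench's far edge; z up. Rails 25 mm high, inner faces at y = +-75 mm (5 mm play each side), from x = -88 to +48 mm. Two rubber buffers stop the tote: they end at x = +33 mm.
- bay_mouth (a point): on the bench, in the middle of the bay's mouth (bay x = -118 mm, y = 0), where the flared rail ends stand at y = +-93 mm. Behind it, at bay x = -56 mm, stand the keeper's hinge post (46 mm high, y = +90 mm) and an open-topped fork for its free end (56 mm high, y = -90 mm).
- keeper (a joint): dark steel keeper bar, 12 mm thick (bay x), 16 mm wide, 190 mm long from its hinge: angle in rad. 0 = level across the bay's mouth, in the fork, its top at z = 44 mm; 1.57 = upright; starts at 1.6 to 1.85, leaning to the far side, stop at 1.9. A stiff hinge holds it wherever it is left; it can be pushed anywhere along its length (1 to 3 N at 120 mm from the hinge).
- keeper_hinge (a point): on the keeper's hinge axis (parallel to the bay's x), at x = -56, y = +90.5, z = 36 mm in the bay's frame; the bar swings over from the bay's +y side to its -y side
- keeper_tip (a point): centre of the keeper's free end, 182 mm from the hinge axis
- tote_mandrel: plain turned steel mandrel, 30 mm across, 100 mm tall, 0.55 kg, standing loose in the tote's middle hole; origin: centre of its underside, 8 mm above the tote's underside
- tote_oil: blue oil bottle with a white needle cap, 33 mm across, 119 mm tall, standing loose in the tote's hole on its +y side; origin: centre of its underside, 8 mm above the tote's underside
- tote_mouthpiece: brass mouthpiece, 28 mm across, 82 mm tall, standing loose in the tote's hole on its -y side; origin: centre of its underside, 8 mm above the tote's underside
- lacquer_jar: bystander: brown lacquer jar with a black lid, 54 mm across, 76 mm tall, standing beside the near rail of the bay; origin: centre of its underside
- silver_mouthpiece: bystander: silver trombone mouthpiece standing on its rim, 28 mm across, 82 mm tall, behind the bay's back stop; origin: centre of its underside
- flux_tin: bystander: shallow green round tin, 72 mm across, 29 mm tall, right of the bay; origin: centre of its underside
- brass_tube: bystander: drawn brass tube lying flat, 160 mm long, 15 mm thick, left of the work; origin: centre of its underside
- mallet: bystander: rawhide mallet lying flat, 242 mm long, 44 mm tall, at the far left; origin: centre of its underside

How it is judged:
On the way, in this order (a step that is already met when the one before it is completed fails the run):
1. the tote is fully home in the bay (within 12 mm of the buffers), the keeper still up (x of tote in the frame of bay above -0.012 m and y of tote in the frame of bay between -0.012 and 0.012 m and angle between the x axis of tote and the x axis of bay, either way round below 0.12 rad and value of joint keeper above 0.6 rad), for 0.2 s.
2. the keeper bar is down across the mouth (value of joint keeper below 0.07 rad), for 0.2 s.
At the end, for the whole second after the job is handed in: The tote stands flat and at rest in the bay, within 12 mm of fully home, within 12 mm of its centre line and straight to 7 degrees, and the keeper bar lies across the mouth, within 4 degrees (0.07 rad) of fully down (x of tote in the frame of bay above -0.012 m and y of tote in the frame of bay between -0.012 and 0.012 m and angle between the x axis of tote and the x axis of bay, either way round below 0.12 rad and angle between tote's own z axis and vertical below 0.05 rad and height (world z) of tote below 0.005 m and value of joint keeper below 0.07 rad and linear speed of tote below 0.02 m/s); the robot touches nothing.
It fails at once if the tote tips (leans more than about 9 degrees) (angle between tote's own z axis and vertical above 0.16 rad).
It fails at once if the tote is lifted off the bench (height (world z) of tote above 0.015 m).
It fails at once if something is lifted out of the tote, or falls over in it (z of any of tote_mandrel, tote_oil, tote_mouthpiece in the frame of tote above 0.035 m or angle between any of tote_mandrel, tote_oil, tote_mouthpiece's own z axis and vertical above 0.5 rad).
It fails at once if a bystander is moved by more than 25 mm (distance of any of lacquer_jar, silver_mouthpiece, flux_tin, brass_tube, mallet from where it was at the start of the episode above 0.025 m).
It also fails if it takes over 64 s, if anything falls off the work surface, if the arm or the gripper's body presses on something with over 40 N, if the wrist force passes 120 N, or if a joint passes its speed limit or range.

### The arm

A 6-joint arm with a two-finger parallel gripper is mounted at the origin on the work surface; the furniture and walls round the work are solid. World frame = base frame: x ahead of the robot, y to its left, z up, the work surface at z = 0. Lengths are in m, angles in rad, forces in N, time in s.
With the tool pointing down it reaches from about 0.425 to 0.95 m from the base axis. Payload 3.5 kg.
Tool frame: the origin (TCP) lies at the centre of the arm's flange, where the gripper is bolted on; the fingertips stand 173 mm ahead of it and the grasp point (between the pads) lies 155 mm ahead of it; z points along the fingers, y is the line along which they close (so a half turn about z gives the same grasp; the last joint's range is limited). The gripper opens to 85 mm and grips with 20 to 120 N. Pads are 22 mm wide; open, the fingers measure 114 mm over their backs; the gripper's body (76 mm by 85 mm) begins 54 mm behind the grasp point. The pads swing forward as they close: fully open they stand 13 mm farther back than shut.
Start: joints at [0.952, 0.286, 1.577, -0, 1.279, -0.15], TCP at [0.305, 0.602, 0.405] pointing down, gripper open.
Joint ranges: [-2.77, 2.77], [-0.9, 2.22], [0.21, 2.48], [-1.53, 4.67], [0.24, 2.81], [-2.84, 2.84]. Speed limits (rad/s): [2.79, 2.79, 3.14, 3.14, 3.14, 3.14].

### API

Orientations are given as a rotation vector (axis times angle).
In Python, from workcell import monitor, get_image, order gives the robot as it stands. The module is installed in compiled form; this text tells all that it offers.
- The arm moves only by the shell command python3 -m crank 'ROWS' [FORCE]. ROWS is JSON, a list of rows, each an object with "dp": the shift along the world's x, y, z in cm, a list of three; "dr": the turn, a rotation vector about the world's x, y, z in degrees, a list of three; "jaw": the opening, from 0 (shut) to 1 (fully open). A call has 1 to 12 rows; each row is the pose to reach, as a shift and turn from the pose commanded when the call began; what a row does not reach only later rows make up. A row lasts 1/12 s, in which the tool goes at most 41.7 mm and 7.16 degrees, less where a joint would pass 70% of its speed; a pose out of reach is approached as far as the arm can. A call with a gripper value outside its range is refused whole. The fingers move at their own pace and stop on an object; FORCE is the grip in N (left out, the last holds). Time passes only in rows, so rows that repeat a pose let the fingers close. It gives the time, the measured TCP pose, the force, the opening and the grip force at its end, in the units of the state.
- monitor.get_state(): the state, without advancing time (a new reading comes with each control period).
- get_image(name): name is "scene" or "top" or "wrist"; returns a dict with "pixels" (480x640x3 uint8, red, green, blue), "z_map" (480x640 float32, m along the optical axis (not along the pixel's ray), 0 where there is no reading), "mtx" (3x3 intrinsics, pixels), "dist" ([k1, k2, p1, p2, k3] as OpenCV has them; the pictures are not rectified), "origin" and "attitude" of the camera in the world. Camera axes: x right, y down, z forward; pixel columns grow to the right and rows downward; lengths in m; the calibration is good to about 2 mm. A picture is of the moment at which its call begins.
- order.sign_off(): hands the job in; it is judged then, once.
The state is a dict: "time_s": time; "qpos": joint angles; "joint_velocities": joint speeds; "effort": joint torques, N m; "ee_pos": TCP position; "tool_rot": TCP orientation; "ft_force": force on the tool from outside, world axes, zero at the start; "ft_torque": the same for the moment, N m; "grip_width": finger opening in m; "grasp_force": force on a finger pad.
Only numpy, scipy, OpenCV 4.12 (cv2) and the standard library are available. Lean on these libraries where they do the work, as an engineer would, in place of code of your own. Each camera call takes 0.05 s, during which the arm holds its last target. There are 200 camera calls.

## Working session

There is one attempt and no reset: what is moved stays moved. The work goes in short steps, Python scripts to look and compute and a shell command to move; the robot and the scene stay as the last step left them, time stands still between calls to the robot, and variables do not carry over. Pictures are saved under pics/ and viewed, at most 10 in all, crops included, and the job is handed in when it is done.

```bash
mkdir -p pics; cat > h.py <<'E'
import numpy as np, cv2
from workcell import monitor, get_image, order
from scipy.spatial.transform import Rotation as R
def att(im):
    a=np.array(im["attitude"],float)
    return a if a.shape==(3,3) else (R.from_rotvec(a).as_matrix() if a.size==3 else R.from_quat(a).as_matrix())
def cloud(im):
    h,w=im["z_map"].shape
    u,v=np.meshgrid(np.arange(w),np.arange(h))
    p=cv2.undistortPoints(np.stack([u,v],-1).reshape(-1,1,2).astype(np.float64),np.array(im["mtx"]),np.array(im["dist"])).reshape(h,w,2)
    z=im["z_map"][...,None]
    c=np.concatenate([p*z,z],-1)
    return c@att(im).T+np.array(im["origin"])
def ray(im,px,z):
    p=cv2.undistortPoints(np.array(px,float).reshape(-1,1,2),np.array(im["mtx"]),np.array(im["dist"])).reshape(-1,2)
    d=np.c_[p,np.ones(len(p))]@att(im).T; o=np.array(im["origin"])
    return o+d*((z-o[2])/d[:,2])[:,None]
def save(im,n): cv2.imwrite(f"pics/{n}.png",im["pixels"][...,::-1])
E
python3 - <<'E'
from h import *
for n in ("scene","top"):
    im=get_image(n); save(im,n+"0"); print(n,im["origin"],im["attitude"],im["mtx"])
    np.save(n+"_c.npy",cloud(im)); np.save(n+"_p.npy",im["pixels"])
print(monitor.get_state())
E
```

```text
scene [-0.3438766   0.8896229   0.98148363] [-0.97237847  2.41562431 -1.13905403] [[563.14794852   0.         330.54683581]
 [  0.         563.14794852 241.45226709]
 [  0.           0.           1.        ]]
top [0.1791489  0.07865383 1.1314627 ] [-2.10715502  2.13462956 -0.20181216] [[442.84077089   0.         316.41101581]
 [  0.         442.84077089 237.87598364]
 [  0.           0.           1.        ]]
{'time_s': 0.1, 'qpos': array([ 9.51995985e-01,  2.87121951e-01,  1.57808747e+00,  6.33033115e-06,
        1.27859940e+00, -1.49974985e-01]), 'joint_velocities': array([ 0.00059899,  0.00022364, -0.00417256,  0.00132054,  0.00047436,
        0.00013693]), 'effort': array([ 1.69230352e-03, -4.07292545e+01, -2.93702692e+01, -5.92601782e-05,
        3.36862468e-03,  9.64464220e-06]), 'ee_pos': array([0.30480976, 0.6019926 , 0.40342436]), 'tool_rot': array([-0.72951135, -3.05485695,  0.00322269]), 'ft_force': array([ 0.70478848,  0.34954659, -0.22234667]), 'ft_torque': array([ 0.0067668 , -0.00895036, -0.00599027]), 'grasp_force': 0.0, 'grip_width': 0.08570021910415558}
```

View pics/top0.png

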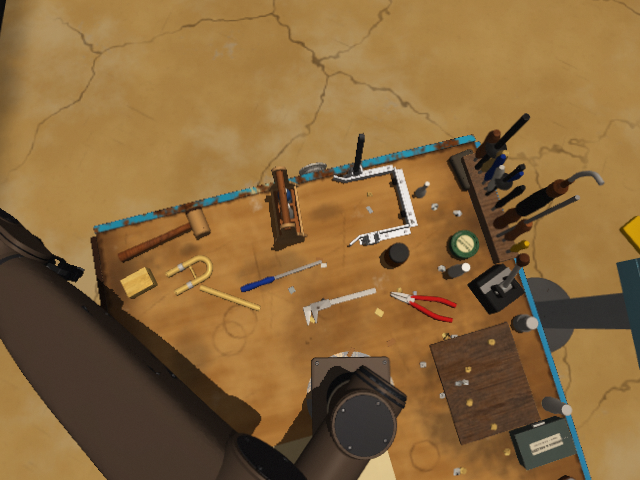

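View pics/scene0.png

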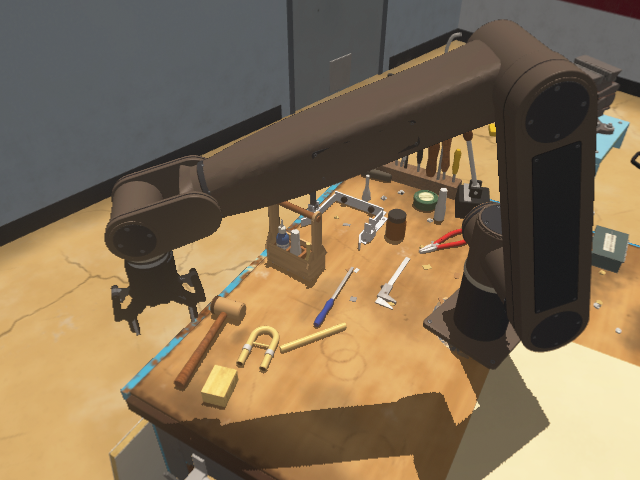

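The top view shows the tote at about (286,207), with its handle along the column. The bay rails span (335–415, 168–245) with the mouth to the left, the keeper is at (360,150), the jar at (397,256), and the tin at (463,243).

```bash
python3 - <<'E'
from h import *
c=np.load("top_c.npy"); p=np.load("top_p.npy")
hsv=cv2.cvtColor(p,cv2.COLOR_RGB2HSV)
print("bench z",np.median(c[280:290,270:290,2]))
for y,x in [(207,283),(207,297),(150,360),(174,380),(235,400),(195,402),(256,397),(243,463),(188,420),(238,371)]: print((x,y),c[y,x].round(4))
# tote handle
roi=np.zeros(p.shape[:2],bool); roi[160:255,265:310]=1
m=roi&(c[...,2]>.17)&(c[...,2]<.21); q=c[m][:,:2]
r=cv2.minAreaRect(q.astype(np.float32)*1000); print("handle",m.sum(),r,c[m][:,2].max(), cv2.boxPoints(r).round(1).tolist())
m=roi&(c[...,2]>.05)&(c[...,2]<.075); q=c[m][:,:2]
r=cv2.minAreaRect(q.astype(np.float32)*1000); print("walls",m.sum(),r,cv2.boxPoints(r).round(1).tolist())
# rails
roi[:]=0; roi[160:250,330:418]=1
m=roi&(c[...,2]>.018)&(c[...,2]<.034)&(hsv[...,1]<60)&(hsv[...,2]>110)
vis=p.copy(); vis[m]=(255,0,0)
roi[:]=0; roi[130:180,345:375]=1
k=roi&(c[...,2]>.05); q=c[k]; print("keeper",k.sum(),q.min(0),q.max(0)); vis[k]=(0,255,0)
cv2.imwrite("pics/rails.png",cv2.resize(vis[120:270,250:450],(800,600),interpolation=cv2.INTER_NEAREST)[...,::-1])
np.save("railm.npy",m)
E
```

```text
bench z 0.0005250423971572271
(283, 207) [0.431  0.1509 0.1896]
(297, 207) [0.4634 0.1255 0.0666]
(360, 150) [ 0.569  -0.0245  0.1714]
(380, 174) [ 0.5678 -0.0936  0.0053]
(400, 235) [ 0.4013 -0.1389  0.005 ]
(402, 195) [ 0.5005 -0.1436  0.0342]
(397, 256) [ 0.3358 -0.1154  0.0759]
(463, 243) [ 0.3744 -0.295   0.0255]
(420, 188) [ 0.5201 -0.1923  0.0297]
(371, 238) [ 0.3902 -0.0604  0.0267]
handle 580 ((454.36761474609375, 151.91925048828125), (143.2814483642578, 33.68993377685547), 8.505187034606934) 0.19898063995033355 [[381.0, 158.0], [386.0, 124.69999694824219], [527.7000122070312, 145.89999389648438], [522.7000122070312, 179.1999969482422]]
walls 469 ((455.5793762207031, 152.2839813232422), (140.71875, 78.3653564453125), 8.438121795654297) [[380.20001220703125, 180.6999969482422], [391.70001220703125, 103.19999694824219], [530.9000244140625, 123.9000015258789], [519.4000244140625, 201.39999389648438]]
keeper 248 [ 0.1791489  -0.04066798  0.05033539] [0.58704674 0.07865383 1.1314627 ]
```

View pics/rails.png

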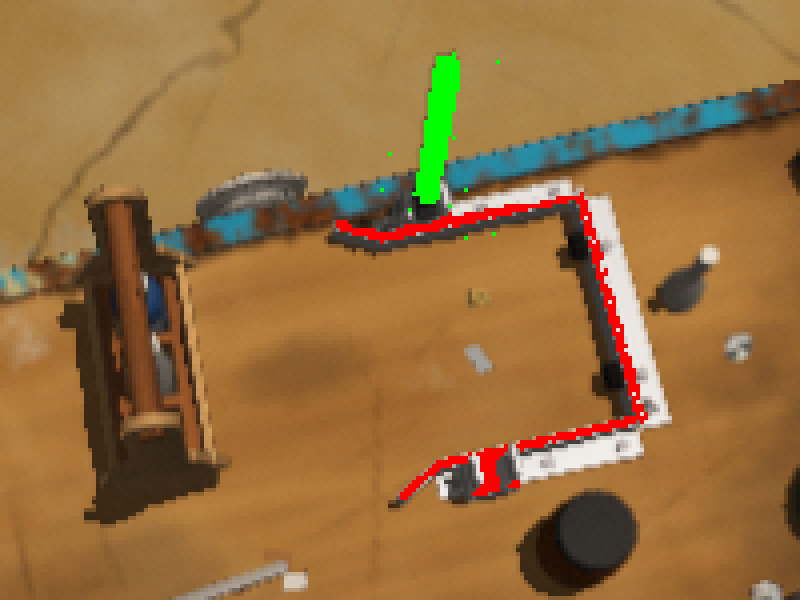

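The red band marks the rail tops: far rail at crop (385,235)–(580,200), near rail (520,445)–(640,418), back (580,200)–(640,415). Green is the upright keeper. Next I fit the bay frame from these.

```bash
python3 - <<'E'
from h import *
im=get_image("top"); c=cloud(im); m=np.load("railm.npy")
def sel(x0,x1,y0,y1):
    vv,uu=np.nonzero(m); X=(uu-250)*4;Y=(vv-120)*4
    k=(X>=x0)&(X<=x1)&(Y>=y0)&(Y<=y1); return ray(im,np.c_[uu[k],vv[k]],.025)[:,:2]
def fit(q): l=cv2.fitLine(q.astype(np.float32),cv2.DIST_HUBER,0,1e-4,1e-4).ravel(); return l[:2],l[2:]
far=fit(sel(395,570,190,245)); near=fit(sel(525,630,410,455)); back=fit(sel(585,640,205,410))
for n,l in zip("far near back".split(),(far,near,back)): print(n,l,np.degrees(np.arctan2(l[0][1],l[0][0])))
d=far[0] if far[0][1]<0 else -far[0]
dn=near[0] if near[0][1]<0 else -near[0]
bx=d+dn; bx/=np.linalg.norm(bx); by=np.array([-bx[1],bx[0]])
print("by sep",(far[1]-near[1])@by, "back along by?",back[0]@by)
mid=((far[1]+near[1])/2)@by
bk=back[1]@bx
print("yaw bay x deg",np.degrees(np.arctan2(bx[1],bx[0])),"mid",mid,"back centre x",bk)
# buffers: dark pixels near back; print cloud of buffer tops
B=lambda P:np.c_[P[...,:2]@bx,P[...,:2]@by-mid]
for u,v in [(394,181),(403,214),(400,205)]:
    print((u,v),c[v-1:v+2,u-2:u+3,2].round(3).tolist(),B(ray(im,[[u,v]],.012)))
# fork, keeper, far bay ends
for name,px,z in [("fork",(372,238),.05),("flareNear",(349,245),.025),("flareFar",(334,175),.025),("tote handle mid",(284,200),.197)]: print(name,ray(im,[px],z),B(ray(im,[px],z)))
q=c[130:172,345:372].reshape(-1,3); q=q[(q[:,2]>.06)&(q[:,2]<.3)&(q[:,0]>.5)]
zs=q[:,2]
for a,b in [(.06,.1),(.1,.14),(.14,.18),(.18,.25)]:
    k=(zs>a)&(zs<b); print(a,b,k.sum(),np.median(q[k],0),B(np.median(q[k],0)[None]))
q=c[160:255,265:310].reshape(-1,3)
k=(q[:,2]>.188)&(q[:,2]<.21); r=cv2.minAreaRect(q[k][:,:2].astype(np.float32)*1000);print("handle top",r,q[k].mean(0),B(q[k].mean(0)[None]))
k=(q[:,2]>.05)&(q[:,2]<.066);print("wall top bay frame", np.percentile(B(q[k]),[2,50,98],axis=0))
E
```

```text
far (array([ 0.1939815, -0.9810052], dtype=float32), array([ 0.5619027 , -0.05961949], dtype=float32)) -78.814766
near (array([ 0.21623819, -0.97634065], dtype=float32), array([ 0.41668937, -0.12213647], dtype=float32)) -77.51182
back (array([0.9788868, 0.2044032], dtype=float32), array([ 0.4913807 , -0.14780572], dtype=float32)) 11.794565
by sep 0.15494922 back along by? 0.99999976
yaw bay x deg -78.16329 mid 0.46025056 back centre x 0.24545634
(394, 181) [[0.016, 0.027, 0.029, 0.029, 0.029], [0.018, 0.024, 0.027, 0.026, 0.027], [0.015, 0.019, 0.023, 0.025, 0.023]] [[0.23799651 0.04737889]]
(403, 214) [[0.019, 0.028, 0.027, 0.029, 0.027], [0.016, 0.026, 0.025, 0.026, 0.027], [0.013, 0.023, 0.026, 0.023, 0.025]] [[ 0.23835923 -0.04474207]]
(400, 205) [[0.002, -0.002, 0.002, 0.006, 0.016], [-0.001, -0.002, -0.001, 0.0, 0.012], [0.002, 0.004, 0.002, 0.0, 0.008]] [[ 0.23685333 -0.01958219]]
fork [[ 0.38572703 -0.05998242  0.05      ]] [[ 0.13782849 -0.09502932]]
flareNear [[ 0.37319276 -0.00413763  0.025     ]] [[ 0.08060011 -0.09584201]]
flareFar [[0.55974817 0.03010666 0.025     ]] [[0.0853508  0.09377083]]
tote handle mid [[0.44476884 0.14814481 0.197     ]] [[-0.05376233  0.00544874]]
0.06 0.1 40 [ 0.56497507 -0.0248832   0.0768107 ] [[0.14024352 0.08760689]]
0.1 0.14 44 [ 0.56660658 -0.02351355  0.12168484] [[0.13923766 0.08948466]]
0.14 0.18 50 [ 0.5693382  -0.02194388  0.16194073] [[0.13826169 0.09248016]]
0.18 0.25 94 [ 0.57385553 -0.02267022  0.21262227] [[0.13989919 0.09675245]]
handle top ((454.09326171875, 152.0458221435547), (143.43780517578125, 29.349349975585938), 7.932951927185059) [0.45379708 0.15227084 0.1914391 ] [[-0.05594873  0.01513135]]
wall top bay frame [[-0.091686   -0.0541345 ]
 [-0.04632208  0.01619164]
 [-0.01801505  0.08243151]]
```

```bash
cat > g.py <<'E'
from h import *
YB=np.radians(-78.2); bx=np.array([np.cos(YB),np.sin(YB)]); by=np.array([-bx[1],bx[0]]); X0=.197; Y0=.4603
def b2w(x,y): return (X0+x)*bx+(Y0+y)*by
def w2b(P): P=np.asarray(P)[...,:2]; return np.stack([P@bx-X0,P@by-Y0],-1)
def tool(yaw_deg,th_deg,flip=1):
    # tool pushing along heading yaw, leaning back th
    y=np.radians(yaw_deg); t=np.radians(th_deg)
    f=np.array([np.cos(y),np.sin(y),0]); l=np.array([-f[1],f[0],0])*flip
    z=np.sin(t)*f-np.cos(t)*np.array([0,0,1]); return np.c_[np.cross(l,z),l,z]
def delta(Rt,P):
    s=monitor.get_state(); R0=R.from_rotvec(s["tool_rot"]).as_matrix()
    print("at",s["ee_pos"].round(4),"dp cm",((np.array(P)-s["ee_pos"])*100).round(2),"dr",np.degrees(R.from_matrix(Rt@R0.T).as_rotvec()).round(2))
E
python3 - <<'E'
from g import *
s=monitor.get_state(); print(R.from_rotvec(s["tool_rot"]).as_matrix().round(3))
P=np.r_[b2w(-.2525-.033-.101-.05,.015+.0),.30]
P2=np.r_[b2w(-.2525-.033-.101-.05,.018),.157]
for f in (1,-1): delta(tool(-81.8,35,f),P); 
print(P,P2)
E
```

```text
[[-0.892  0.452 -0.001]
 [ 0.452  0.892 -0.002]
 [ 0.    -0.002 -1.   ]]
at [0.3048 0.602  0.4036] dp cm [ 11.14 -27.04 -10.36] dr [-29.47 -21.29 -53.13]
at [0.3048 0.602  0.4036] dp cm [ 11.14 -27.04 -10.36] dr [-24.84  34.82 120.4 ]
[0.41627887 0.33163571 0.3       ] [0.41921547 0.3322492  0.157     ]
```

```bash
python3 -m crank '[{"dp":[4,-9,0],"dr":[-9.8,-7.1,-17.7],"jaw":1},{"dp":[4,-9,0],"dr":[-9.8,-7.1,-17.7],"jaw":1},{"dp":[4,-9,0],"dr":[-9.8,-7.1,-17.7],"jaw":1},{"dp":[8,-18,-5],"dr":[-19.6,-14.2,-35.4],"jaw":1},{"dp":[8,-18,-5],"dr":[-19.6,-14.2,-35.4],"jaw":1},{"dp":[8,-18,-5],"dr":[-19.6,-14.2,-35.4],"jaw":1},{"dp":[11.1,-27,-10.4],"dr":[-29.5,-21.3,-53.1],"jaw":1},{"dp":[11.1,-27,-10.4],"dr":[-29.5,-21.3,-53.1],"jaw":1},{"dp":[11.1,-27,-10.4],"dr":[-29.5,-21.3,-53.1],"jaw":1},{"dp":[11.1,-27,-10.4],"dr":[-29.5,-21.3,-53.1],"jaw":1},{"dp":[11.1,-27,-10.4],"dr":[-29.5,-21.3,-53.1],"jaw":1},{"dp":[11.1,-27,-10.4],"dr":[-29.5,-21.3,-53.1],"jaw":1}]'
python3 - <<'E'
from g import *
im=get_image("scene"); save(im,"s1"); print(monitor.get_state()["qpos"])
delta(tool(-81.8,35),np.r_[b2w(-.2525-.033-.101-.05,.018),.157])
E
```

```text
time_s: 1.15
ee_pos: [0.4161, 0.3327, 0.3013]
tool_rot: [1.718, 1.988, -0.539]
ft_force: [-0.3, 1.0, 0.4]
grip_width: 0.0856
grasp_force: 0.0
[ 0.56034282  0.15342984  1.96169149 -0.57018298  1.3395427   0.63820296]
at [0.4161 0.3331 0.3018] dp cm [  0.31  -0.08 -14.48] dr [-0.07  0.15 -0.19]
```

View pics/s1.png

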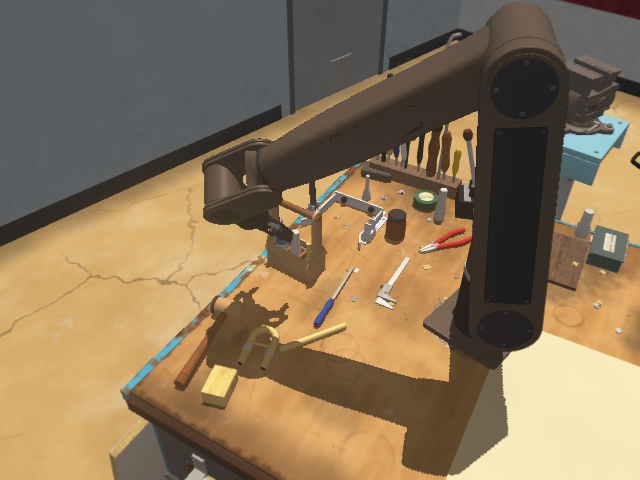

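The arm holds the tilted pose behind the tote, with a finger visible near (285,235) and clear of the other items. Next I lower it and check the fingertip height with depth.

```bash
python3 -m crank '[{"dp":[0.1,0.5,-4],"dr":[0,0,0],"jaw":1},{"dp":[0.2,0.5,-8],"dr":[0,0,0],"jaw":1},{"dp":[0.3,0.5,-12],"dr":[0,0,0],"jaw":1},{"dp":[0.3,0.2,-14],"dr":[0,0,0],"jaw":1},{"dp":[0.3,0,-14],"dr":[0,0,0],"jaw":1},{"dp":[0.3,0,-14],"dr":[0,0,0],"jaw":1}]'
python3 - <<'E'
from g import *
s=monitor.get_state(); R0=R.from_rotvec(s["tool_rot"]).as_matrix(); T=s["ee_pos"]
for n in ("scene","top"):
    im=get_image(n); save(im,n+"2"); c=cloud(im)
    q=(c.reshape(-1,3)-T)@R0
    k=(np.abs(q[:,0])<.03)&(np.abs(q[:,1])<.07)&(q[:,2]>.11)&(q[:,2]<.25)&(c.reshape(-1,3)[:,2]>.008)
    a=q[k]; print(n,k.sum())
    if k.sum():
        print("tool xyz pct",np.percentile(a,[0,2,50,98,100],axis=0).round(4).tolist())
        w=c.reshape(-1,3)[k]; print("min z",np.sort(w[:,2])[:5]); b=w2b(w); print("bay x max",np.percentile(b[:,0],[90,98,100]),"y",b[:,1].min(),b[:,1].max())
E
```

```text
time_s: 1.7
ee_pos: [0.4187, 0.3329, 0.1607]
tool_rot: [1.716, 1.988, -0.542]
ft_force: [0.1, 0.1, -0.2]
grip_width: 0.0857
grasp_force: 0.0
scene 12
tool xyz pct [[-0.006, -0.058, 0.1109], [-0.0057, -0.0579, 0.1111], [0.0099, -0.0543, 0.1474], [0.0138, -0.0502, 0.1568], [0.014, -0.0497, 0.1584]]
min z [0.03101178 0.03374988 0.03459272 0.03573494 0.0366706 ]
bay x max [-0.35191714 -0.34706679 -0.34575119] y -0.045526862407763324 -0.035212504404102674
top 178
tool xyz pct [[-0.0159, -0.0679, 0.1102], [-0.015, -0.0581, 0.1107], [-0.01, 0.003, 0.1321], [0.0064, 0.0634, 0.1559], [0.0107, 0.0694, 0.1585]]
min z [0.03130898 0.0319157  0.03377569 0.03487276 0.03658709]
bay x max [-0.34336636 -0.33784758 -0.33556093] y -0.05457529489933072 0.08242427816465564
```

View pics/scene2.png

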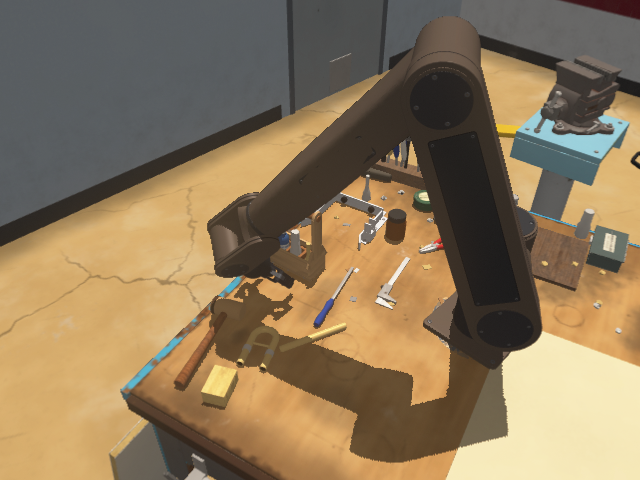

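The gripper is behind the tote at about (275,270), just above the bench. Depth puts the tips 159 mm ahead of the TCP and at z≈31 mm, so I go 11 mm lower and then forward.

```bash
python3 -m crank '[{"dp":[0,0,-1.1],"dr":[0,0,0],"jaw":1},{"dp":[0.3,-2,-1.1],"dr":[0,0,0],"jaw":1},{"dp":[0.57,-4,-1.1],"dr":[0,0,0],"jaw":1},{"dp":[0.7,-4.8,-1.1],"dr":[0,0,0],"jaw":1},{"dp":[0.8,-5.6,-1.1],"dr":[0,0,0],"jaw":1},{"dp":[0.92,-6.4,-1.1],"dr":[0,0,0],"jaw":1},{"dp":[1.03,-7.2,-1.1],"dr":[0,0,0],"jaw":1},{"dp":[1.15,-8,-1.1],"dr":[0,0,0],"jaw":1},{"dp":[1.15,-8,-1.1],"dr":[0,0,0],"jaw":1}]'
cat >> g.py <<'E'
def tote():
    im=get_image("top"); c=cloud(im).reshape(-1,3); b=w2b(c)
    s=monitor.get_state(); q=(c-s["ee_pos"])@R.from_rotvec(s["tool_rot"]).as_matrix()
    k=(np.abs(b[:,1])<.12)&(c[:,2]>.05)&(c[:,2]<.068)&(b[:,0]>-.35)&(b[:,0]<.05)&~((np.abs(q[:,0])<.04)&(np.abs(q[:,1])<.075)&(q[:,2]<.165))&~((b[:,1]>.06)&(np.abs(b[:,0]+.056)<.02))&~((b[:,1]<-.07)&(np.abs(b[:,0]+.056)<.025))
    # front wall: per y-bin 95th pct of x at wall height
    yy=np.arange(-.05,.06,.01)+np.median(b[k][:,1]); X=[];Y=[]
    for y in yy:
        j=k&(np.abs(b[:,1]-y)<.006)
        if j.sum()>3: X.append(np.percentile(b[j][:,0],95)); Y.append(y)
    f=np.polyfit(Y,X,1); a=-np.degrees(np.arctan(f[0]))
    print("tote n",k.sum(),"front x at y0",round(f[1],4),"centre x~",round(f[1]-.033,4),"yaw rel bay",round(a,2),"y ext",np.percentile(b[k][:,1],[1,99]).round(4))
    h=(np.abs(b[:,1])<.13)&(c[:,2]>.185)&(c[:,2]<.205)&(b[:,0]>-.35)&(b[:,0]<.05)&(q[:,2]>.16)
    if h.sum()>20: 
        l=cv2.fitLine(b[h].astype(np.float32),cv2.DIST_L2,0,1e-4,1e-4).ravel(); print("handle n",h.sum(),"c",l[2:],"yaw",np.degrees(np.arctan2(-l[0]*np.sign(l[1]),abs(l[1]))),"yext",np.percentile(b[h][:,1],[1,99]).round(4))
    T=s["ee_pos"]; print("tcp bay",w2b(T).round(4),"z",T[2].round(4),"contact x",(w2b(T)[0]+.101).round(4),"F",s["ft_force"].round(1),"t",s["time_s"])
    return im
E
python3 - <<'E'
from g import *
save(tote(),"t3")
E
```

```text
time_s: 2.55
ee_pos: [0.4312, 0.2523, 0.1508]
tool_rot: [1.719, 1.985, -0.536]
ft_force: [0.1, -0.7, 0.2]
grip_width: 0.0855
grasp_force: 0.2
tote n 236 front x at y0 -0.1911 centre x~ -0.2241 yaw rel bay -3.44 y ext [-0.0558  0.0846]
tcp bay [-0.3559  0.0133] z 0.1507 contact x -0.2549 F [0.2 0.6 1.2] t 2.6
```

```bash
python3 -m crank '[{"dp":[0,-0.9,0],"dr":[0,0,0.3],"jaw":1},{"dp":[0,-1.8,0],"dr":[0,0,0.6],"jaw":1},{"dp":[0,-2.7,0],"dr":[0,0,0.9],"jaw":1},{"dp":[0.05,-3.6,0],"dr":[0,0,1.2],"jaw":1},{"dp":[0.05,-4.5,0],"dr":[0,0,1.5],"jaw":1},{"dp":[0.05,-5.4,0],"dr":[0,0,1.8],"jaw":1},{"dp":[0.1,-6.3,0],"dr":[0,0,2.1],"jaw":1},{"dp":[0.1,-7.2,0],"dr":[0,0,2.4],"jaw":1},{"dp":[0.1,-8.1,0],"dr":[0,0,2.8],"jaw":1},{"dp":[0.1,-9,0],"dr":[0,0,3.2],"jaw":1},{"dp":[0.1,-9.4,0],"dr":[0,0,3.5],"jaw":1}]'
python3 - <<'E'
from g import *
save(tote(),"t4")
E
```

```text
time_s: 3.52
ee_pos: [0.4321, 0.1586, 0.1506]
tool_rot: [1.652, 2.031, -0.515]
ft_force: [-2.3, 7.3, 3.8]
grip_width: 0.0856
grasp_force: 3.5
tote n 251 front x at y0 -0.0991 centre x~ -0.1321 yaw rel bay 0.34 y ext [-0.0641  0.0746]
tcp bay [-0.2636 -0.005 ] z 0.1505 contact x -0.1626 F [0.5 3.  2. ] t 3.5667
```

```bash
python3 -c "
import cv2
a=cv2.imread('pics/t4.png')[120:270,250:450];cv2.imwrite('pics/t4c.png',cv2.resize(a,(800,600),interpolation=cv2.INTER_CUBIC))"
```

```text
(no output)
```

View pics/t4c.png

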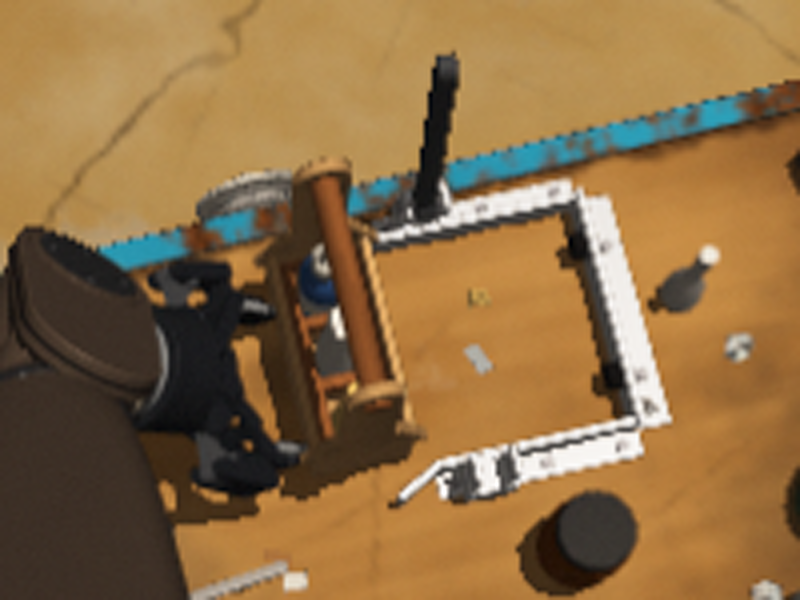

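The tote is straight at the mouth, its near front corner at crop (415,432) and its far front corner by the far rail's end at (378,238). It sits about 5 mm toward the far side, so I steer slightly nearer.

```bash
python3 -m crank '[{"dp":[0.05,-0.7,0],"dr":[0,0,0],"jaw":1},{"dp":[0.1,-1.4,0],"dr":[0,0,0],"jaw":1},{"dp":[0.15,-2.1,0],"dr":[0,0,0],"jaw":1},{"dp":[0.2,-2.8,0],"dr":[0,0,0],"jaw":1},{"dp":[0.3,-3.5,0],"dr":[0,0,0],"jaw":1},{"dp":[0.4,-4.2,0],"dr":[0,0,0],"jaw":1},{"dp":[0.5,-5,0],"dr":[0,0,0],"jaw":1}]'
python3 - <<'E'
from g import *
save(tote(),"t5")
E
```

```text
time_s: 4.15
ee_pos: [0.4372, 0.1091, 0.1505]
tool_rot: [1.651, 2.031, -0.515]
ft_force: [-0.4, 7.5, 3.1]
grip_width: 0.0857
grasp_force: 3.6
tote n 179 front x at y0 -0.054 centre x~ -0.087 yaw rel bay -11.22 y ext [-0.0692  0.0701]
tcp bay [-0.2133 -0.0102] z 0.1505 contact x -0.1123 F [0.6 2.2 1.5] t 4.2
```

```bash
python3 - <<'E'
s=open("g.py").read()
s=s.replace("&(b[:,0]<.05)&(q[:,2]>.16)","&(np.abs(b[:,0]-(w2b(s['ee_pos'])[0]+.134))<.03)")
open("g.py","w").write(s)
from g import *
tote()
E
python3 -m crank '[{"dp":[0.12,-0.6,0],"dr":[0,0,0],"jaw":1},{"dp":[0.25,-1.2,0],"dr":[0,0,0],"jaw":1},{"dp":[0.4,-1.9,0],"dr":[0,0,0],"jaw":1},{"dp":[0.55,-2.6,0],"dr":[0,0,0],"jaw":1},{"dp":[0.7,-3.3,0],"dr":[0,0,0],"jaw":1},{"dp":[0.85,-4,0],"dr":[0,0,0],"jaw":1},{"dp":[1,-4.7,0],"dr":[0,0,0],"jaw":1},{"dp":[1.1,-5.3,0],"dr":[0,0,0],"jaw":1},{"dp":[1.25,-5.9,0],"dr":[0,0,0],"jaw":1}]'
python3 - <<'E'
from g import *
save(tote(),"t6")
E
```

```text
tote n 193 front x at y0 -0.0519 centre x~ -0.0849 yaw rel bay -8.6 y ext [-0.0693  0.0691]
handle n 460 c [-0.07955915  0.00339976] yaw -2.9171503 yext [-0.0694  0.0998]
tcp bay [-0.2135 -0.0104] z 0.1503 contact x -0.1125 F [0.4 0.6 0.3] t 4.25
time_s: 5.0
ee_pos: [0.4492, 0.0499, 0.1502]
tool_rot: [1.652, 2.031, -0.517]
ft_force: [-2.2, 8.6, 6.4]
grip_width: 0.0849
grasp_force: 4.3
tote n 134 front x at y0 -0.0153 centre x~ -0.0483 yaw rel bay -4.39 y ext [-0.0692  0.0645]
handle n 439 c [-0.02211937 -0.00182635] yaw 0.32472512 yext [-0.0703  0.0679]
tcp bay [-0.1532 -0.0103] z 0.1502 contact x -0.0522 F [0.3 2.8 1.4] t 5.05
```

```bash
python3 -m crank '[{"dp":[0.1,-0.5,0],"dr":[0,0,0],"jaw":1},{"dp":[0.2,-1,0],"dr":[0,0,0],"jaw":1},{"dp":[0.3,-1.4,0],"dr":[0,0,0],"jaw":1},{"dp":[0.35,-1.7,0],"dr":[0,0,0],"jaw":1},{"dp":[0.37,-1.8,0],"dr":[0,0,0],"jaw":1}]'
python3 - <<'E'
from g import *
save(tote(),"t7")
E
```

```text
time_s: 5.47
ee_pos: [0.4529, 0.0318, 0.1501]
tool_rot: [1.652, 2.031, -0.518]
ft_force: [-1.8, 9.4, 6.3]
grip_width: 0.0855
grasp_force: 4.9
tote n 148 front x at y0 -0.0015 centre x~ -0.0345 yaw rel bay 7.13 y ext [-0.0693  0.0703]
handle n 440 c [-0.00368665 -0.00141532] yaw 0.15222874 yext [-0.0709  0.0681]
tcp bay [-0.1355 -0.0105] z 0.1501 contact x -0.0345 F [-0.5  6.   3.9] t 5.5167
```

Force is still at the sliding level. I'll push a few mm more in small steps to find the buffers.

```bash
python3 -m crank '[{"dp":[0.04,-0.2,0],"dr":[0,0,0],"jaw":1},{"dp":[0.08,-0.4,0],"dr":[0,0,0],"jaw":1},{"dp":[0.08,-0.4,0],"dr":[0,0,0],"jaw":1}]'
python3 -m crank '[{"dp":[0.04,-0.2,0],"dr":[0,0,0],"jaw":1},{"dp":[0.04,-0.2,0],"dr":[0,0,0],"jaw":1}]'
python3 - <<'E'
from g import *
save(tote(),"t8")
E
```

```text
time_s: 5.77
ee_pos: [0.4538, 0.0283, 0.1502]
tool_rot: [1.654, 2.03, -0.516]
ft_force: [-0.2, 9.5, 5.3]
grip_width: 0.085
grasp_force: 5.2
time_s: 5.93
ee_pos: [0.454, 0.0273, 0.1504]
tool_rot: [1.656, 2.03, -0.513]
ft_force: [-1.7, 19.4, 10.2]
grip_width: 0.0856
grasp_force: 10.1
tote n 151 front x at y0 0.007 centre x~ -0.026 yaw rel bay -7.64 y ext [-0.0692  0.0674]
handle n 422 c [ 0.0006977  -0.00282057] yaw 0.2636496 yext [-0.071   0.0686]
tcp bay [-0.1309 -0.0104] z 0.1503 contact x -0.0299 F [-2.3 19.1  9.9] t 5.9833
```

Home: force has risen to 19 N, and the handle centre is at bay (0.001, −0.003) with yaw 0.3°. Now I back off and raise, shut the jaws, and work out the keeper arc.

```bash
python3 -m crank '[{"dp":[-0.6,3,0],"dr":[0,0,0],"jaw":1},{"dp":[-1.3,6.2,0],"dr":[0,0,0],"jaw":1},{"dp":[-1.9,9,1],"dr":[0,0,0],"jaw":0},{"dp":[-1.9,9,5],"dr":[0,0,0],"jaw":0},{"dp":[-1.9,9,9],"dr":[0,0,0],"jaw":0},{"dp":[-1.9,9,13],"dr":[0,0,0],"jaw":0},{"dp":[-1.9,9,17],"dr":[0,0,0],"jaw":0},{"dp":[-1.9,9,18],"dr":[0,0,0],"jaw":0},{"dp":[-1.9,9,18],"dr":[0,0,0],"jaw":0}]'
python3 - <<'E'
from g import *
im=get_image("top"); save(im,"t9"); c=cloud(im)
def h():
    cc=c.reshape(-1,3); b=w2b(cc); k=(np.abs(b[:,1])<.13)&(cc[:,2]>.185)&(cc[:,2]<.205)&(np.abs(b[:,0])<.03)
    print("handle",k.sum(),np.percentile(b[k],[1,50,99],axis=0).round(4).tolist())
    k=(np.abs(b[:,0]+.056)<.02)&(np.abs(b[:,1]-.1)<.03)&(cc[:,2]>.06)&(cc[:,2]<.3); f=np.polyfit(cc[k][:,2],b[k],1); print("keeper lean (dx,dy per z)",f[0],"at top",np.polyval(f[:,1],.22),np.polyval(f[:,0],.22),cc[k][:,2].max())
h()
s=monitor.get_state(); T=s["ee_pos"]; print("bay",w2b(T),T, s["grip_width"])
L=.173; off=np.array([-L*np.sin(np.radians(35)),L*np.cos(np.radians(35))])
def tcp(y,z,x=-.056): return np.r_[b2w(x+off[0],y),z+off[1]]
A=tcp(.150,.185,-.135); B=tcp(.150,.185)
delta(tool(-78.3,35),A); delta(tool(-78.3,35),B)
for i,ph in enumerate([1.62,1.4,1.2,1.0,.8,.6,.45,.3,.2,.1,.04,0]):
    r=.15-.025*i/11
    y=.0905-r*np.cos(ph)+.008*np.sin(ph)+.015; z=.036+r*np.sin(ph)+.008*np.cos(ph)+.002
    print(ph,((tcp(y,z)-B)*100).round(2))
E
```

```text
time_s: 6.73
ee_pos: [0.4358, 0.1155, 0.3339]
tool_rot: [1.652, 2.025, -0.512]
ft_force: [0.3, 0.6, -0.1]
grip_width: 0.0006
grasp_force: 0.0
handle 431 [[-0.0137, -0.0701], [0.0005, -0.0042], [0.0152, 0.0679]]
keeper lean (dx,dy per z) [0.00393867 0.07805995] at top 0.09877225187179979 -0.056858340566784335 0.22833433919802615
bay [-0.22092563 -0.01099273] [0.43491954 0.11530158 0.33087026] 0.00023170463799875572
at [0.4349 0.1153 0.3309] dp cm [15.49  4.59 -0.42] dr [ 0.02  0.24 -0.05]
at [0.4349 0.1153 0.3309] dp cm [17.1  -3.14 -0.42] dr [ 0.02  0.24 -0.05]
1.62 [-2.85 -0.6   0.24]
1.4 [-6.04 -1.26 -0.01]
1.2 [-8.79 -1.84 -0.85]
1.0 [-11.27  -2.35  -2.22]
0.8 [-13.4   -2.8   -4.03]
0.6 [-15.11  -3.16  -6.21]
0.45 [-16.03  -3.35  -8.05]
0.3 [-16.66  -3.48  -9.97]
0.2 [-16.85  -3.52 -11.3 ]
0.1 [-16.9   -3.53 -12.61]
0.04 [-16.77  -3.5  -13.39]
0 [-16.59  -3.47 -13.9 ]
```

```bash
python3 -m crank '[{"dp":[4,1.2,0],"dr":[0,0,0],"jaw":0},{"dp":[8,2.3,0],"dr":[0,0,0],"jaw":0},{"dp":[12,3.5,-0.2],"dr":[0,0,0],"jaw":0},{"dp":[15.5,4.6,-0.4],"dr":[0,0,0],"jaw":0},{"dp":[15.5,4.6,-0.4],"dr":[0,0,0],"jaw":0},{"dp":[16,2,-0.4],"dr":[0,0,0],"jaw":0},{"dp":[16.5,-0.5,-0.4],"dr":[0,0,0],"jaw":0},{"dp":[17.1,-3.1,-0.4],"dr":[0,0,0],"jaw":0},{"dp":[17.1,-3.1,-0.4],"dr":[0,0,0],"jaw":0}]'
python3 - <<'E'
from g import *
im=get_image("top"); cv2.imwrite("pics/t10.png",cv2.resize(im["pixels"][100:250,250:450],(800,600),interpolation=cv2.INTER_CUBIC)[...,::-1])
print(w2b(monitor.get_state()["ee_pos"]))
E
```

```text
time_s: 7.53
ee_pos: [0.6054, 0.0807, 0.3219]
tool_rot: [1.656, 2.032, -0.529]
ft_force: [-0.0, -0.7, 0.6]
grip_width: 0.0
grasp_force: 0.0
[-0.15364688  0.14882482]
```

View pics/t10.png

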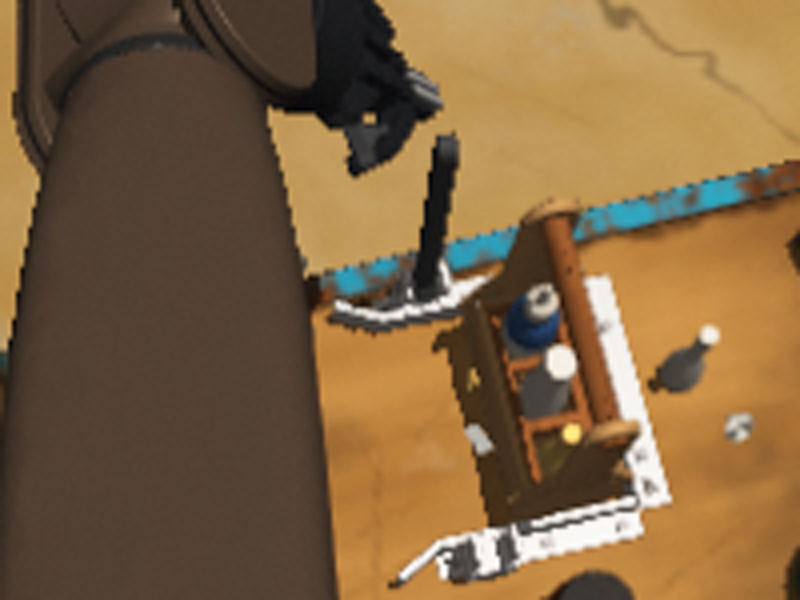

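The tote is home with all contents upright. The closed fingertips at crop (435,90) stand just outside the keeper's top at (447,140), in line with it, so I sweep it over.

```bash
python3 -m crank '[{"dp":[-1.5,-0.3,0.2],"dr":[0,0,0],"jaw":0},{"dp":[-2.9,-0.6,0.2],"dr":[0,0,0],"jaw":0},{"dp":[-4.5,-0.95,0.2],"dr":[0,0,0],"jaw":0},{"dp":[-6,-1.25,0],"dr":[0,0,0],"jaw":0},{"dp":[-7.4,-1.55,-0.4],"dr":[0,0,0],"jaw":0},{"dp":[-8.8,-1.85,-0.85],"dr":[0,0,0],"jaw":0},{"dp":[-10,-2.1,-1.5],"dr":[0,0,0],"jaw":0},{"dp":[-11.3,-2.35,-2.2],"dr":[0,0,0],"jaw":0},{"dp":[-12.4,-2.6,-3.1],"dr":[0,0,0],"jaw":0},{"dp":[-13.4,-2.8,-4],"dr":[0,0,0],"jaw":0},{"dp":[-13.4,-2.8,-4],"dr":[0,0,0],"jaw":0}]'
python3 - <<'E'
from g import *
im=get_image("scene"); cv2.imwrite("pics/s11.png",cv2.resize(im["pixels"][130:280,240:440],(800,600),interpolation=cv2.INTER_CUBIC)[...,::-1])
T=monitor.get_state()["ee_pos"];print(w2b(T),T)
E
```

```text
time_s: 8.5
ee_pos: [0.4687, 0.0568, 0.2818]
tool_rot: [1.653, 2.037, -0.527]
ft_force: [-0.4, -0.1, -1.1]
grip_width: 0.0
grasp_force: 0.0
[-0.15645859  0.01129522] [0.46991974 0.0567547  0.2830963 ]
```

View pics/s11.png

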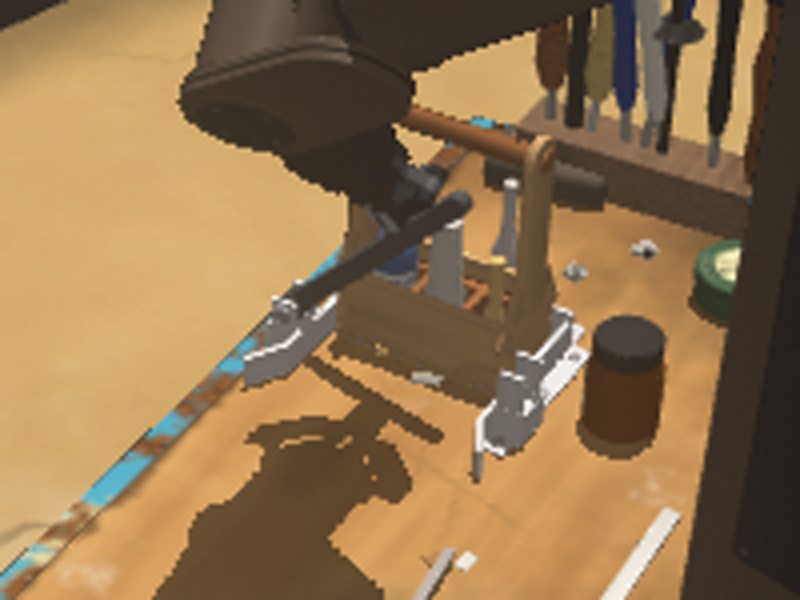

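The keeper is partway down, with its tip at crop (460,205), and the fingers are on top of it at (410,195). I carry on along the arc.

```bash
python3 -m crank '[{"dp":[-0.9,-0.2,-1.1],"dr":[0,0,0],"jaw":0},{"dp":[-1.7,-0.35,-2.2],"dr":[0,0,0],"jaw":0},{"dp":[-2.2,-0.45,-3.1],"dr":[0,0,0],"jaw":0},{"dp":[-2.65,-0.55,-4],"dr":[0,0,0],"jaw":0},{"dp":[-3,-0.6,-5],"dr":[0,0,0],"jaw":0},{"dp":[-3.25,-0.7,-6],"dr":[0,0,0],"jaw":0},{"dp":[-3.4,-0.7,-7],"dr":[0,0,0],"jaw":0},{"dp":[-3.5,-0.7,-8],"dr":[0,0,0],"jaw":0},{"dp":[-3.5,-0.7,-8.8],"dr":[0,0,0],"jaw":0},{"dp":[-3.4,-0.7,-9.2],"dr":[0,0,0],"jaw":0},{"dp":[-3.4,-0.7,-9.2],"dr":[0,0,0],"jaw":0}]'
cat >> g.py <<'E'
def keep():
    T=monitor.get_state()["ee_pos"];print(w2b(T),T)
    for n in ("scene","top"):
        im=get_image(n); c=cloud(im).reshape(-1,3); b=w2b(c); g=im["pixels"].reshape(-1,3).max(1)
        k=(np.abs(b[:,0]+.056)<.007)&(b[:,1]>-.08)&(b[:,1]<.07)&(c[:,2]>.02)&(c[:,2]<.13)
        for y in np.arange(-.08,.07,.02):
            j=k&(np.abs(b[:,1]-y-.01)<.01)
            if j.sum()>2: print(n,round(y+.01,3),j.sum(),np.percentile(c[j][:,2],[10,50,90]).round(4))
    return im
E
python3 - <<'E'
from g import *
keep()
E
```

```text
time_s: 9.47
ee_pos: [0.4377, 0.0492, 0.1925]
tool_rot: [1.652, 2.033, -0.522]
ft_force: [-0.3, 0.7, -0.9]
grip_width: 0.0002
grasp_force: 0.0
[-0.15561064 -0.02178796] [0.4377091  0.04915928 0.19246907]
scene -0.07 32 [0.034  0.0438 0.0483]
scene -0.05 37 [0.0325 0.0425 0.0474]
scene -0.03 23 [0.0302 0.042  0.0453]
scene -0.01 15 [0.0307 0.0371 0.0412]
scene 0.01 34 [0.0304 0.0409 0.0454]
scene 0.03 26 [0.0328 0.0403 0.0452]
scene 0.05 30 [0.0305 0.0383 0.0454]
scene 0.07 18 [0.0317 0.0391 0.0439]
top -0.07 39 [0.0396 0.0474 0.05  ]
top -0.05 40 [0.0421 0.0471 0.0496]
top -0.03 47 [0.0445 0.063  0.0739]
top -0.01 20 [0.0479 0.0663 0.078 ]
top 0.01 35 [0.0417 0.0465 0.049 ]
top 0.03 40 [0.0402 0.0451 0.0475]
top 0.05 38 [0.0401 0.0454 0.0477]
top 0.07 19 [0.0407 0.0437 0.0451]
```

Within about 0.03 rad of level. I press down the last few mm until the force shows it is seated.

```bash
python3 -m crank '[{"dp":[0,0,-0.3],"dr":[0,0,0],"jaw":0},{"dp":[0,0,-0.5],"dr":[0,0,0],"jaw":0},{"dp":[0,0,-0.5],"dr":[0,0,0],"jaw":0}]'
python3 -m crank '[{"dp":[0,0,-0.2],"dr":[0,0,0],"jaw":0},{"dp":[0,0,-0.2],"dr":[0,0,0],"jaw":0}]'
```

```text
time_s: 9.82
ee_pos: [0.4385, 0.0492, 0.1894]
tool_rot: [1.651, 2.03, -0.519]
ft_force: [0.2, 0.5, 2.0]
grip_width: -0.0002
grasp_force: 1.3
time_s: 9.98
ee_pos: [0.4388, 0.0493, 0.1887]
tool_rot: [1.651, 2.027, -0.522]
ft_force: [-4.2, 3.1, 13.5]
grip_width: -0.0001
grasp_force: 6.7
```

Seated at 13.5 N. I hold briefly, lift clear and back off, then verify.

```bash
python3 -m crank '[{"dp":[0,0,0],"dr":[0,0,0],"jaw":0},{"dp":[0,0,0],"dr":[0,0,0],"jaw":0},{"dp":[0,0,0],"dr":[0,0,0],"jaw":0},{"dp":[-0.2,1,2],"dr":[0,0,0],"jaw":0},{"dp":[-0.8,4,4],"dr":[0,0,0],"jaw":0},{"dp":[-1.6,8,6],"dr":[0,0,0],"jaw":0},{"dp":[-2,10,9],"dr":[0,0,0],"jaw":0},{"dp":[-2.5,12,12],"dr":[0,0,0],"jaw":0},{"dp":[-2.5,12,12],"dr":[0,0,0],"jaw":0},{"dp":[-2.5,12,12],"dr":[0,0,0],"jaw":0}]'
python3 - <<'E'
from g import *
im=keep(); cv2.imwrite("pics/t12.png",cv2.resize(im["pixels"][120:270,250:500],(800,480),interpolation=cv2.INTER_CUBIC)[...,::-1])
c=cloud(im).reshape(-1,3); b=w2b(c); k=(np.abs(b[:,1])<.13)&(c[:,2]>.185)&(c[:,2]<.205)&(np.abs(b[:,0])<.03)
l=cv2.fitLine(b[k].astype(np.float32),cv2.DIST_L2,0,1e-4,1e-4).ravel(); print("handle",l,np.percentile(b[k],[1,99],axis=0))
E
```

```text
time_s: 10.82
ee_pos: [0.4131, 0.1703, 0.3088]
tool_rot: [1.65, 2.03, -0.513]
ft_force: [-0.3, -1.0, 0.1]
grip_width: 0.0002
grasp_force: 0.0
[-0.2791831  -0.02113858] [0.41307467 0.17025313 0.30878761]
scene -0.07 35 [0.0326 0.0406 0.0443]
scene -0.05 30 [0.0306 0.0392 0.0458]
scene -0.03 35 [0.0297 0.0404 0.0444]
scene -0.01 31 [0.0309 0.0406 0.045 ]
scene 0.01 29 [0.0297 0.0385 0.0444]
scene 0.03 32 [0.0292 0.0403 0.044 ]
scene 0.05 29 [0.0309 0.0397 0.044 ]
scene 0.07 14 [0.0292 0.0403 0.0445]
top -0.07 43 [0.0357 0.0435 0.0457]
top -0.05 41 [0.0403 0.0447 0.0477]
top -0.03 40 [0.0393 0.0447 0.047 ]
top -0.01 38 [0.0405 0.0444 0.0468]
top 0.01 40 [0.0405 0.0445 0.0468]
top 0.03 41 [0.0409 0.0435 0.0468]
top 0.05 39 [0.04   0.0439 0.046 ]
top 0.07 19 [0.0356 0.0443 0.0464]
handle [ 5.9569282e-03 -9.9998224e-01  5.9541926e-04 -2.5990203e-03] [[-0.01347129 -0.06985975]
 [ 0.01549189  0.06800599]]
```

View pics/t12.png

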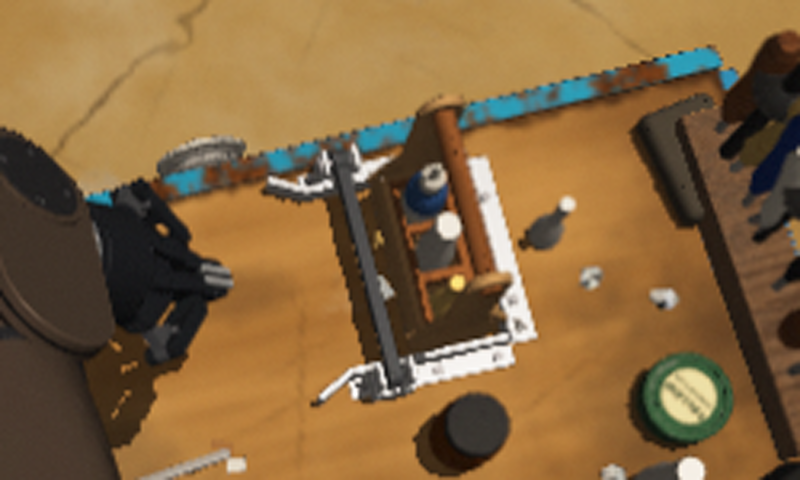

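The keeper lies level at z≈44 mm from (345,165) to (395,380), down in the fork. The tote is home with its contents standing, and the gripper is clear.

```bash
python3 -c "
from workcell import order; print(order.sign_off())"
```

```text
the job is handed in; nothing more can be done
None
```

The job is handed in: by my last measurements the tote is fully home and straight in its bay with its contents standing, and the keeper bar is level in its fork; the sign-off returned no verdict.

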